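# Set the lean of a ball vise by a pendulum angle gauge

### The job

The brass blank in the ball vise has to be drilled at a lean. Take the pendulum angle gauge by its black grip and stand it fully home on the two pins of the vise, then, keeping hold of it, rock the vise head over until the gauge's swinging pointer settles between the two prongs of the brass fork on its dial. Finish holding it there, gauge pressed home on the jaws and pointer at rest in the fork; do not let go, and leave the tins and the pliers alone.

Things in the scene. Friction and masses are not known exactly. Their poses are not given: they have to be found in the camera images.
- gauge: pendulum angle gauge, 0.28 kg, upright on the bench. Origin: centre of its base's underside; x points out of the back (the dial faces -x), y to the left as one looks at the dial, z up. Aluminium base 34 (x) x 68 (y) x 18 mm; in its underside two blind holes at y = +22 and -22 mm, x = 0, 11 mm wide, chamfered, 15.5 mm deep
- grip (a point): middle of the gauge's grip, 143 mm above its underside; axes as the gauge's. The grip is a black flat-sided block 22 x 22 mm, from 120 to 159 mm up; below it a shoulder 16 (x) x 30 (y) mm. Best pinched across its y faces: the gauge is rocked about x
- dial_centre (a point): pivot of pointer and fork, in the middle of the round housing, 70 mm above the gauge's underside; axes as the gauge's. The housing is 96 mm across and 16 mm thick (x = -8 to +8 mm)
- pointer (a joint): angle of the free pendulum pointer in the gauge, about the gauge's x: 0 with the needle towards the grip, positive with its tip to the right of that as one looks at the dial (towards -y). It hangs plumb: leaning the gauge's top to the left (+y) by an angle makes it read plus that angle. Lightly damped, it swings some 3 times a second and settles in 1 to 2 s
- pointer_tip (a point): tip of the dark needle, 39 mm from the pivot at the dial's centre; z points out along the needle
- fork (a joint): angle of the set fork in the gauge; axis, zero and sign as the pointer's. Set beforehand between 0.2 and 0.42 rad (to the right of the dial's top), clamped stiffly: a knock does not shift it
- fork_mid (a point): middle between the two brass prongs of the fork, 36 mm from the dial's centre; z points outward from the centre. The gap between the prongs is 6 mm, the needle 2 mm wide
- vise_head: steel head of the ball vise: half ball, radius 46 mm, two jaws on top (78 x 78 mm). Origin: ball centre, 54 mm above the bench, fixed in place; about it the head rocks and swivels up to 0.6 rad any way in its ring seat. z: head's axis (up when level), x away from the robot, y left. A bit crooked at first; stiff (0.05 Nm), stays where left, but may topple over with the gauge on it
- seat (a point): point on the flat top of the rear jaw, midway between the two brass pins, 18 mm behind (+x) and 30 mm above the ball's centre; axes as the head's. Pins at y = +22 and -22 mm, 8 mm thick, 13 mm tall, tips tapered over the last 7 mm. The gauge is home when its origin is here, base flat on the jaw, y along y. A brass blank 34 mm wide stands 9 mm above the jaws, 30.5 mm in front of this point
- bead_tin: white round plastic tin with lid, 56 mm across, 44 mm tall, origin under its centre; bystander
- wax_tin: round tin with red lid, 66 mm across, 29 mm tall, origin under its centre; bystander
- pliers_round: small dark pliers lying flat, 55 x 157 x 10 mm (length along y), origin under the middle; bystander

How it is judged:
By the outcome, as a careful person would: the job done as asked, in the order asked, and still so for the second after the job is handed in, while the arm keeps its last pose, push and grip.
It also fails if it takes over 48 s, if anything falls off the work surface, if the arm or the gripper's body presses on something with over 40 N, if the wrist force passes 120 N, or if a joint passes its speed limit or range.

### The arm

A 6-joint arm with a two-finger parallel gripper is mounted at the origin on a cart in front of the work surface, level with it; the furniture and walls round the work are solid. World frame = base frame: x ahead of the robot, y to its left, z up, the work surface at z = 0. Lengths are in m, angles in rad, forces in N, time in s.
With the tool pointing down it reaches from about 0.35 to 0.775 m from the base axis. Payload 5.5 kg.
Tool frame: the origin (TCP) lies on the centre line of the jaws, within the pads' length; the fingertips stand 8 mm ahead of it and the grasp point (between the pads) lies 11 mm behind it; z points along the fingers, y is the direction in which the jaws open and shut (so a half turn about z gives the same grasp; the last joint's range is limited). The gripper opens to 85 mm and grips with 20 to 120 N. Pads are 22 mm wide; open, the fingers measure 114 mm over their backs; the gripper's body (76 mm by 85 mm) begins 54 mm behind the grasp point. The pads swing forward as they close: fully open they stand 13 mm farther back than shut.
Start: joints at [-1.363, 0.313, 0.046, 1.304, 0, 1.431], TCP at [0.196, -0.541, 0.239] pointing down, gripper open.
Joint ranges: [-2.76, 2.76], [-0.86, 1.69], [-1.03, 1.26], [-2.2, 2.34], [-1.47, 1.5], [-3.14, 3.14]. Speed limits (rad/s): [2.57, 2.57, 3.14, 3.14, 3.14, 3.14].

### API

Orientations are given as a unit quaternion [w, x, y, z].
In Python, from workcell import env gives the robot as it stands. The module is installed in compiled form; this text tells all that it offers.
- The arm moves only by the tool play_rows, never from a script. Its argument "steps" is a list of rows, each an object with "claw": the closure in counts, from 0 (fully open) to 255 (shut); "dp": the shift along the tool's x, y, z in m, a list of three; "angular": the turn, a rotation vector about the tool's x, y, z in degrees, a list of three. In form: [{"claw": claw, "dp": [dx, dy, dz], "angular": [wx, wy, wz]}, ...]. A call has exactly 8 rows; each row shifts and turns the commanded pose from where the row before left it, along the tool's axes as they then stand; what a row does not reach is not made up. A row lasts 1/12 s, in which the tool goes at most 41.7 mm and 7.16 degrees, less where a joint would pass 70% of its speed; a pose out of reach is approached as far as the arm can. A call is refused whole if a number of a shift passes 0.0417 or a number of a turn 7.16, either way. A call with a gripper value outside its range is refused whole. The fingers move at their own pace and stop on an object; "force" is the grip in N (left out, the last holds). Time passes only in rows, so rows that do not move let the fingers close, or fill a call up. It gives the time, the measured TCP pose, the force and the opening at its end, in the units of the state.
- env.get_state(): the state, without advancing time (a new reading comes with each control period).
- env.read_camera(name): name is "scene" or "top"; returns (picture, depth): 420x560x3 uint8, red, green, blue; 420x560 float32, m along the optical axis (not along the pixel's ray), 0 where there is no reading.
- env.calibration(name): a dict with "fx", "fy", "cx", "cy" (pixels), "k1" (the pictures are not rectified: a ray, as slopes to the right and down, at radius r is drawn at 1 + k1 r^2 times it, then the intrinsics apply), "world_from_camera" (4x4, takes a point from camera to world coordinates). Camera axes: x right, y down, z forward; pixel columns grow to the right and rows downward; lengths in m; the calibration is good to about 2 mm. A picture is of the moment at which its call begins. calibration takes no time and is no camera call.
- env.hand_in(): hands the job in, once; it reports no verdict.
The state is a dict: "clock": time; "joint_pos": joint angles; "qvel": joint speeds; "tau": joint torques, N m; "tcp_pos": TCP position; "orientation": TCP orientation; "wrist_force": force on the tool from outside, world axes, zero at the start; "ft_torque": the same for the moment, N m; "finger_gap": finger opening in m.
Only numpy, scipy, OpenCV 4.12 (cv2) and the standard library are available. Lean on these libraries where they do the work, as an engineer would, in place of code of your own. Each camera call takes 0.05 s, during which the arm holds its last target. There are 200 camera calls.

## Working session

There is one attempt and no reset: what is moved stays moved. The work goes in short steps, Python scripts to look and compute and a tool call to move; the robot and the scene stay as the last step left them, time stands still between calls to the robot, and variables do not carry over. Pictures are saved under pics/ and viewed, about 8 in all and at most 12, crops included, and the job is handed in when it is done.

Besides the shell and the picture viewer there is one more tool, called after ">>>" as name(argument=value, ...), one argument or row to a line, values as JSON. play_rows: Moves the arm, as the interface text tells. Its arguments: {"type":"object","properties":{"steps":{"type":"array","items":{"type":"object","properties":{"claw":{"type":"number"},"dp":{"type":"array","items":{"type":"number"}},"angular":{"type":"array","items":{"type":"number"}}}}},"force":{"type":"number"}},"required":["steps"]}

```bash
mkdir -p pics
cat > h.py <<'E'
from workcell import env
import numpy as np, cv2
def cam(n):
    c=env.calibration(n); K=np.array([[c['fx'],0,c['cx']],[0,c['fy'],c['cy']],[0,0,1.]]); return c,K,np.array(c['world_from_camera'])
def und(n,u,v):
    c,K,T=cam(n); p=cv2.undistortPoints(np.array([[[u,v]]],float),K,np.array([c['k1'],0,0,0,0.]))[0,0]; return p
def pt(n,u,v,d):  # pixel+depth->world
    c,K,T=cam(n); p=und(n,u,v); return (T@np.array([p[0]*d,p[1]*d,d,1]))[:3]
def plane(n,u,v,z=None,x=None):
    c,K,T=cam(n); p=und(n,u,v); d=T[:3,:3]@np.array([p[0],p[1],1]); o=T[:3,3]
    s=(z-o[2])/d[2] if z is not None else (x-o[0])/d[0]; return o+s*d
def proj(n,P):
    c,K,T=cam(n); M=np.linalg.inv(T); 
    return cv2.projectPoints(np.array(P,float).reshape(-1,1,3),cv2.Rodrigues(M[:3,:3])[0],M[:3,3],K,np.array([c['k1'],0,0,0,0.]))[0].reshape(-1,2)
def snap(n,f,crop=None,k=1):
    im,d=env.read_camera(n); np.save('pics/'+f+'.npy',d); o=im[:,:,::-1]; cv2.imwrite('pics/'+f+'_full.png',o)
    if crop: u0,v0,u1,v1=crop; o=o[v0:v1,u0:u1]
    if k!=1: o=cv2.resize(o,None,fx=k,fy=k,interpolation=cv2.INTER_CUBIC)
    cv2.imwrite('pics/'+f+'.png',o); return im,d
E
python3 - <<'E'
from h import *
for n in('scene','top'):
    snap(n,n+'0'); print(env.calibration(n))
a=cv2.imread('pics/scene0.png');b=cv2.imread('pics/top0.png')
print(env.get_state())
E
```

```text
{'fx': 439.5183346086889, 'fy': 439.5183346086889, 'cx': 279.3083620044831, 'cy': 205.39798792740396, 'k1': 0.005203122747604707, 'world_from_camera': array([[-0.89827675, -0.22698567,  0.37626638,  0.15518386],
       [-0.43896327,  0.50296964, -0.74453528,  0.68000688],
       [-0.02025172, -0.83396585, -0.55144431,  0.66695991],
       [ 0.        ,  0.        ,  0.        ,  1.        ]])}
{'fx': 381.04594532862825, 'fy': 381.04594532862825, 'cx': 278.70081961877446, 'cy': 209.8549821307702, 'k1': 0.01935614266581732, 'world_from_camera': array([[-0.01436154, -0.99160002,  0.12854239,  0.42885378],
       [-0.99985663,  0.01308853, -0.01074275, -0.06527671],
       [ 0.00897008, -0.12867824, -0.99164583,  1.01264855],
       [ 0.        ,  0.        ,  0.        ,  1.        ]])}
{'clock': 0.1, 'joint_pos': array([-1.36259185e+00,  3.13941820e-01,  4.50959772e-02,  1.30359138e+00,
       -9.15900457e-06,  1.43117318e+00]), 'qvel': array([-0.00024475, -0.00152758,  0.00042467,  0.00110467, -0.00036573,
        0.00339279]), 'tau': array([ 3.78959201e-03, -4.81728280e+01,  2.99243170e+01,  1.27934132e-02,
       -2.05915008e-06,  1.24472797e-05]), 'tcp_pos': array([ 0.19587706, -0.54014329,  0.23849001]), 'orientation': array([-8.19807025e-04,  9.84914741e-01,  1.73038379e-01, -3.27049464e-05]), 'wrist_force': array([-0.6414238 , -0.95954937, -0.25902459]), 'ft_torque': array([ 0.0154927 , -0.01550115,  0.02376189]), 'finger_gap': 0.0855216368538431}
```

View pics/scene0.png

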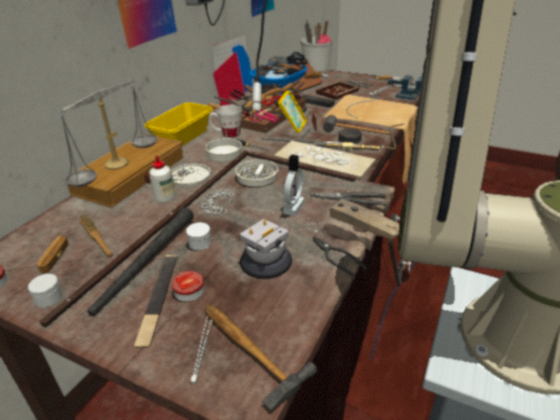

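View pics/top0.png

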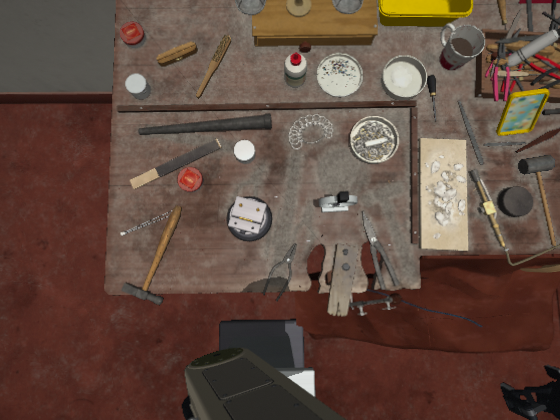

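Scene: gauge about (292,190), vise head (265,240). Top: gauge about (337,201), vise (249,216). I'll enlarge both.

Run:
```python
from h import *
a=cv2.imread('pics/scene0.png')[145:285,225:325];b=cv2.imread('pics/top0.png')[180:250,220:370]
a=cv2.resize(a,None,fx=4.2,fy=4.2,interpolation=cv2.INTER_CUBIC);b=cv2.resize(b,None,fx=5.2,fy=5.2,interpolation=cv2.INTER_CUBIC)
cv2.imwrite('pics/c0.png',a);cv2.imwrite('pics/c1.png',b)
print(a.shape,b.shape)
d=np.load('pics/top0.npy');
for u,v in[(343,197),(335,208),(335,201),(249,215),(249,217),(235,205),(256,208)]: print(u,v,d[v,u],pt('top',u,v,d[v,u]).round(4))
```

```text
(588, 420, 3) (364, 780, 3)
343 197 0.86367184 [ 0.5667 -0.2206  0.1612]
335 208 1.0039434 [ 0.5606 -0.2244  0.0191]
335 201 0.90594167 [ 0.5643 -0.2091  0.1182]
249 215 0.9341649 [ 0.5375 -0.0024  0.084 ]
249 217 0.9328779 [ 0.5325 -0.0024  0.0847]
235 205 0.9357333 [0.5625 0.0318 0.0853]
256 208 0.9307041 [ 0.5538 -0.0199  0.0898]
```

View pics/c0.png

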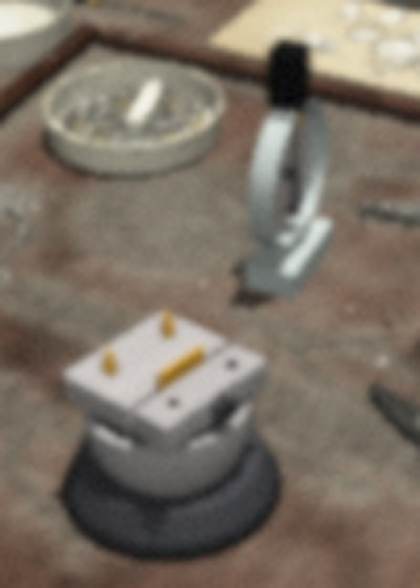

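View pics/c1.png

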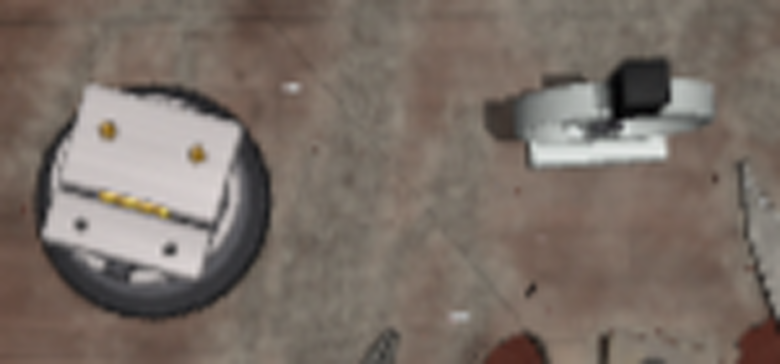

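Crop 0: grip at (288,72), pins (168,325) and (110,362). Crop 1: pins (107,130) and (198,154), grip (640,88), base front edge (530,167)–(667,158). Next I'll fit the poses from depth.

```bash
cat >> h.py <<'E'
def cloud(n,f,box):
    d=np.load('pics/'+f+'.npy'); im=cv2.imread('pics/'+f+'_full.png'); u0,v0,u1,v1=box
    P=[];C=[]
    for v in range(v0,v1):
        for u in range(u0,u1):
            if d[v,u]>0: P.append(pt(n,u,v,d[v,u]));C.append(im[v,u])
    return np.array(P),np.array(C)
E
python3 - <<'E'
from h import *
# gauge
for n,f,b in(('top','top0',(315,185,362,216)),('scene','scene0',(275,150,310,222))):
    P,C=cloud(n,f,b); P=P
    m=(P[:,2]>.125)&(P[:,2]<.165)&(abs(P[:,1]+.22)<.06)
    t=P[m&(C.max(1)<70)]; print(n,'grip',len(t),t.min(0).round(4),t.max(0).round(4))
    t2=t[t[:,2]>.154]; print(' top',len(t2),t2.mean(0).round(4))
    h=P[(P[:,2]>.03)&(P[:,2]<.115)&(abs(P[:,1]+.22)<.07)]; print(' disc',len(h),h.min(0).round(4),h.max(0).round(4))
    k=np.polyfit(h[:,1],h[:,0],1); print(' slope dx/dy',k)
    bb=P[(P[:,2]>.012)&(P[:,2]<.024)]; print(' base',bb.min(0).round(4),bb.max(0).round(4))
# pins top
P,C=cloud('top','top0',(225,192,272,240))
m=(P[:,2]>.07)&(P[:,2]<.1); Q=P[m]
c=Q.mean(0)
for i in range(4):
    A=np.c_[Q[:,:2],np.ones(len(Q))]; k=np.linalg.lstsq(A,Q[:,2],rcond=None)[0]; r=Q[:,2]-A@k; Q=Q[abs(r)<max(.0015,2*r.std()*0.7)]
n=np.array([-k[0],-k[1],1]);n/=np.linalg.norm(n); print('top plane n',n.round(4),'k',k.round(4),'c',Q.mean(0).round(4),len(Q))
P2,C2=cloud('scene','scene0',(238,215,292,252)); Q=P2[(P2[:,2]>.07)&(P2[:,2]<.1)]
for i in range(4):
    A=np.c_[Q[:,:2],np.ones(len(Q))]; k2=np.linalg.lstsq(A,Q[:,2],rcond=None)[0]; r=Q[:,2]-A@k2; Q=Q[abs(r)<.002]
n2=np.array([-k2[0],-k2[1],1]);n2/=np.linalg.norm(n2); print('scene n',n2.round(4),Q.mean(0).round(4),len(Q))
# pins: intersect with plane raised 10mm
for name,(us) in(('top',[(220+107/5.2,180+130/5.2),(220+198/5.2,180+154/5.2)]),('scene',[(225+110/4.2,145+364/4.2),(225+168/4.2,145+326/4.2)])):
    for u,v in us:
        c,K,T=cam(name);p=und(name,u-.4,v-.4);d=T[:3,:3]@np.array([p[0],p[1],1]);o=T[:3,3]
        nn=n;p0=np.array([0,0,k[2]])+nn*.0085
        s=nn@(p0-o)/(nn@d); print(name,(o+s*d-nn*.0085).round(4))
E
```

```text
top grip 119 [ 0.5603 -0.2334  0.1257] [ 0.5816 -0.211   0.1623]
 top 89 [ 0.5704 -0.2223  0.1587]
 disc 252 [ 0.5614 -0.27    0.03  ] [ 0.5809 -0.1747  0.1149]
 slope dx/dy [-0.02307939  0.56480671]
 base [ 0.5533 -0.2563  0.0133] [ 0.5657 -0.19    0.0237]Traceback (most recent call last):
  File "<stdin>", line 4, in <module>
  File "h.py", line 25, in cloud
    if d[v,u]>0: P.append(pt(n,u,v,d[v,u]));C.append(im[v,u])
                          ~~^^^^^^^^^^^^^^
  File "h.py", line 8, in pt
    c,K,T=cam(n); p=und(n,u,v); return (T@np.array([p[0]*d,p[1]*d,d,1]))[:3]
                    ~~~^^^^^^^
  File "h.py", line 6, in und
    c,K,T=cam(n); p=cv2.undistortPoints(np.array([[[u,v]]],float),K,np.array([c['k1'],0,0,0,0.]))[0,0]; return p
          ~~~^^^
  File "h.py", line 4, in cam
    c=env.calibration(n); K=np.array([[c['fx'],0,c['cx']],[0,c['fy'],c['cy']],[0,0,1.]]); return c,K,np.array(c['world_from_camera'])
ValueError: time passes only in moves, steps and waits
```

```bash
python3 - <<'E'
s=open('h.py').read()
s=s.replace("def cam(n):\n    c=env.calibration(n);","import functools\n@functools.lru_cache\ndef cam(n):\n    c=env.calibration(n);")
open('h.py','w').write(s)
E
cat > fit.py <<'E'
from h import *
P,C=cloud('scene','scene0',(275,150,310,222))
m=(P[:,2]>.125)&(P[:,2]<.165)&(abs(P[:,1]+.22)<.06)
t=P[m&(C.max(1)<70)]; print('grip',len(t),t.min(0).round(4),t.max(0).round(4))
t2=t[t[:,2]>.154]; print(' top',len(t2),t2.mean(0).round(4))
P,C=cloud('top','top0',(225,192,272,240))
def pl(Q):
    for i in range(5):
        A=np.c_[Q[:,:2],np.ones(len(Q))]; k=np.linalg.lstsq(A,Q[:,2],rcond=None)[0]; r=Q[:,2]-A@k; Q=Q[abs(r)<[.008,.006,.004,.003,.002][i]]
    n=np.array([-k[0],-k[1],1]);n/=np.linalg.norm(n);return n,k,Q
n,k,Q=pl(P[(P[:,2]>.065)&(P[:,2]<.1)]); print('top plane n',n.round(4),'c',Q.mean(0).round(4),len(Q))
P2,C2=cloud('scene','scene0',(238,215,292,252)); 
n2,k2,Q2=pl(P2[(P2[:,2]>.065)&(P2[:,2]<.1)]); print('scene n',n2.round(4),Q2.mean(0).round(4),len(Q2))
for name,us,n,k in(('top',[(220+107/5.2,180+130/5.2),(220+198/5.2,180+154/5.2)],n,k),('scene',[(225+110/4.2,145+364/4.2),(225+168/4.2,145+326/4.2)],n2,k2)):
    pp=[]
    for u,v in us:
        c,K,T=cam(name);p=und(name,u-.4,v-.4);d=T[:3,:3]@np.array([p[0],p[1],1]);o=T[:3,3]
        h=.009; p0=np.array([0,0,k[2]])+n*h
        s=n@(p0-o)/(n@d); pp.append(o+s*d-n*h); print(name,pp[-1].round(4))
    a,b=pp; y=a-b; L=np.linalg.norm(y); y-=n*(y@n); y/=np.linalg.norm(y); x=np.cross(y,n); m=(a+b)/2
    print(' L',L,'yaw',np.arctan2(y[1],y[0])-np.pi/2,'seat',m.round(4),'x',x.round(3),'y',y.round(3),'ball',(m-.018*x-.03*n).round(4))
E
python3 fit.py
```

```text
grip 126 [ 0.5557 -0.2343  0.1251] [ 0.5773 -0.2103  0.1599]
 top 35 [ 0.5662 -0.2173  0.1577]
top plane n [ 0.0414 -0.0158  0.999 ] c [0.5403 0.0025 0.0838] 714
scene n [3.140e-02 2.000e-04 9.995e-01] [0.5351 0.0053 0.0844] 594
top [0.562  0.0186 0.0831]
top [ 0.5501 -0.0239  0.0829]
 L 0.044172180100453554 yaw -0.2724624708272314 seat [ 0.556  -0.0027  0.083 ] x [ 0.962 -0.269 -0.044] y [0.269 0.963 0.004] ball [0.5375 0.0027 0.0538]
scene [0.5587 0.0219 0.0835]
scene [ 0.5467 -0.0201  0.0839]
 L 0.04368992293496354 yaw -0.2788609970799971 seat [0.5527 0.0009 0.0837] x [ 0.961 -0.275 -0.03 ] y [ 0.275  0.961 -0.009] ball [0.5344 0.0059 0.0543]
```

```bash
cat > plan.py <<'E'
from h import *
from scipy.spatial.transform import Rotation as R, Slerp
import json
def rot(q): return R.from_quat(np.r_[q[1:],q[0]])
def down(th): # tool pointing down, tool x at angle th
    return R.from_matrix(np.array([[np.cos(th),np.sin(th),0],[np.sin(th),-np.cos(th),0],[0,0,-1]]).T.reshape(3,3).T)
def plan(way,claw=0,dec=3,start=None):
    """way: list of (pos,R,rows,rotvec or None)"""
    s=env.get_state(); p,r=start or (s['tcp_pos'],rot(s['orientation'])); out=[]
    for tp,tr,n,*rv in way:
        w=R.from_rotvec(rv[0]) if rv else None   # optional explicit tool-frame rotvec
        tot=(rv[0] if rv else (r.inv()*tr).as_rotvec()); p0,r0=p,r
        for i in range(1,n+1):
            gp=p0+(np.array(tp)-p0)*i/n; gr=r0*R.from_rotvec(tot*i/n)
            dp=np.round(r.inv().apply(gp-p),dec); a=np.round(np.degrees((r.inv()*gr).as_rotvec()),1)
            p=p+r.apply(dp); r=r*R.from_rotvec(np.radians(a))
            out.append({"claw":claw,"dp":[float(x)+0 for x in dp],"angular":[float(x)+0 for x in a]})
    for i in range(0,len(out),8): print(json.dumps(out[i:i+8]))
    print('end',p.round(4),np.degrees(r.as_euler('ZYX')).round(1)); return p,r
E
python3 - <<'E'
from plan import *
s=env.get_state(); r=rot(s['orientation']); print(r.as_matrix().round(3), down(.348).as_matrix().round(3))
th=.045+np.pi-.348
plan([([.5685,-.222,.232],None,24,np.array([0,0,-th]))])
E
```

```text
[[ 0.94   0.341 -0.   ]
 [ 0.341 -0.94   0.002]
 [ 0.    -0.002 -1.   ]] [[ 0.94   0.341  0.   ]
 [ 0.341 -0.94   0.   ]
 [ 0.     0.    -1.   ]]
[{"claw": 0, "dp": [0.019, -0.007, 0.0], "angular": [0.0, 0.0, -6.8]}, {"claw": 0, "dp": [0.02, -0.005, 0.001], "angular": [0.0, 0.0, -6.8]}, {"claw": 0, "dp": [0.02, -0.002, 0.0], "angular": [0.0, 0.0, -6.7]}, {"claw": 0, "dp": [0.021, -0.001, 0.0], "angular": [0.0, 0.0, -6.8]}, {"claw": 0, "dp": [0.02, 0.003, 0.0], "angular": [0.0, 0.0, -6.8]}, {"claw": 0, "dp": [0.02, 0.004, 0.001], "angular": [0.0, 0.0, -6.8]}, {"claw": 0, "dp": [0.019, 0.007, 0.0], "angular": [0.0, 0.0, -6.7]}, {"claw": 0, "dp": [0.018, 0.01, 0.0], "angular": [0.0, 0.0, -6.8]}]
[{"claw": 0, "dp": [0.017, 0.011, 0.001], "angular": [0.0, 0.0, -6.8]}, {"claw": 0, "dp": [0.016, 0.013, 0.0], "angular": [0.0, 0.0, -6.8]}, {"claw": 0, "dp": [0.014, 0.015, 0.0], "angular": [0.0, 0.0, -6.7]}, {"claw": 0, "dp": [0.012, 0.017, 0.0], "angular": [0.0, 0.0, -6.8]}, {"claw": 0, "dp": [0.01, 0.017, 0.001], "angular": [0.0, 0.0, -6.8]}, {"claw": 0, "dp": [0.007, 0.019, 0.0], "angular": [0.0, 0.0, -6.8]}, {"claw": 0, "dp": [0.006, 0.02, 0.0], "angular": [0.0, 0.0, -6.7]}, {"claw": 0, "dp": [0.003, 0.02, 0.001], "angular": [0.0, 0.0, -6.8]}]
[{"claw": 0, "dp": [0.001, 0.02, 0.0], "angular": [0.0, 0.0, -6.8]}, {"claw": 0, "dp": [-0.002, 0.021, 0.0], "angular": [0.0, 0.0, -6.8]}, {"claw": 0, "dp": [-0.004, 0.02, 0.0], "angular": [0.0, 0.0, -6.8]}, {"claw": 0, "dp": [-0.006, 0.019, 0.001], "angular": [0.0, 0.0, -6.7]}, {"claw": 0, "dp": [-0.009, 0.019, 0.0], "angular": [0.0, 0.0, -6.8]}, {"claw": 0, "dp": [-0.011, 0.017, 0.0], "angular": [0.0, 0.0, -6.8]}, {"claw": 0, "dp": [-0.012, 0.016, 0.001], "angular": [0.0, 0.0, -6.8]}, {"claw": 0, "dp": [-0.015, 0.014, 0.0], "angular": [0.0, 0.0, -6.7]}]
end [ 0.5686 -0.2223  0.2319] [-177.5   -0.   179.9]
```

>>> play_rows(
  steps=[
    {"claw": 0,"dp": [0.019,-0.007,0.0],"angular": [0.0,0.0,-6.8]},
    {"claw": 0,"dp": [0.02,-0.005,0.001],"angular": [0.0,0.0,-6.8]},
    {"claw": 0,"dp": [0.02,-0.002,0.0],"angular": [0.0,0.0,-6.7]},
    {"claw": 0,"dp": [0.021,-0.001,0.0],"angular": [0.0,0.0,-6.8]},
    {"claw": 0,"dp": [0.02,0.003,0.0],"angular": [0.0,0.0,-6.8]},
    {"claw": 0,"dp": [0.02,0.004,0.001],"angular": [0.0,0.0,-6.8]},
    {"claw": 0,"dp": [0.019,0.007,0.0],"angular": [0.0,0.0,-6.7]},
    {"claw": 0,"dp": [0.018,0.01,0.0],"angular": [0.0,0.0,-6.8]},
  ],
)

```text
clock: 0.77
tcp_pos: [0.3209, -0.4337, 0.2368]
orientation: [-0.001, 0.796, 0.605, 0.0]
wrist_force: [0.9, -0.1, -0.4]
finger_gap: 0.0855
```

>>> play_rows(
  steps=[
    {"claw": 0,"dp": [0.017,0.011,0.001],"angular": [0.0,0.0,-6.8]},
    {"claw": 0,"dp": [0.016,0.013,0.0],"angular": [0.0,0.0,-6.8]},
    {"claw": 0,"dp": [0.014,0.015,0.0],"angular": [0.0,0.0,-6.7]},
    {"claw": 0,"dp": [0.012,0.017,0.0],"angular": [0.0,0.0,-6.8]},
    {"claw": 0,"dp": [0.01,0.017,0.001],"angular": [0.0,0.0,-6.8]},
    {"claw": 0,"dp": [0.007,0.019,0.0],"angular": [0.0,0.0,-6.8]},
    {"claw": 0,"dp": [0.006,0.02,0.0],"angular": [0.0,0.0,-6.7]},
    {"claw": 0,"dp": [0.003,0.02,0.001],"angular": [0.0,0.0,-6.8]},
  ],
)

```text
clock: 1.43
tcp_pos: [0.4449, -0.3276, 0.234]
orientation: [-0.0, 0.433, 0.901, 0.0]
wrist_force: [0.8, 0.3, 0.0]
finger_gap: 0.0853
```

>>> play_rows(
  steps=[
    {"claw": 0,"dp": [0.001,0.02,0.0],"angular": [0.0,0.0,-6.8]},
    {"claw": 0,"dp": [-0.002,0.021,0.0],"angular": [0.0,0.0,-6.8]},
    {"claw": 0,"dp": [-0.004,0.02,0.0],"angular": [0.0,0.0,-6.8]},
    {"claw": 0,"dp": [-0.006,0.019,0.001],"angular": [0.0,0.0,-6.7]},
    {"claw": 0,"dp": [-0.009,0.019,0.0],"angular": [0.0,0.0,-6.8]},
    {"claw": 0,"dp": [-0.011,0.017,0.0],"angular": [0.0,0.0,-6.8]},
    {"claw": 0,"dp": [-0.012,0.016,0.001],"angular": [0.0,0.0,-6.8]},
    {"claw": 0,"dp": [-0.015,0.014,0.0],"angular": [0.0,0.0,-6.7]},
  ],
)

```text
clock: 2.1
tcp_pos: [0.569, -0.2218, 0.2316]
orientation: [-0.001, -0.025, 1.0, 0.0]
wrist_force: [0.5, -0.3, -0.2]
finger_gap: 0.0852
```

Run:
```python
from plan import *
s=env.get_state(); print(s['clock'],s['tcp_pos'],s['joint_pos'].round(3),s['wrist_force'])
plan([([.5685,-.222,.132],down(np.pi+.045),8)])
snap('scene','s1',(240,110,340,230),5)
snap('top','t1')
```

```text
2.1 [ 0.56896267 -0.22180479  0.23159422] [-0.503  0.387  0.133  1.318 -0.    -0.553] [ 0.4981023  -0.28770435 -0.18711001]
[{"claw": 0, "dp": [0.0, 0.0, 0.012], "angular": [0.0, 0.0, 0.0]}, {"claw": 0, "dp": [0.0, 0.0, 0.013], "angular": [0.0, 0.0, 0.1]}, {"claw": 0, "dp": [0.0, 0.0, 0.012], "angular": [0.0, 0.0, 0.0]}, {"claw": 0, "dp": [0.0, 0.0, 0.013], "angular": [0.0, 0.0, 0.0]}, {"claw": 0, "dp": [0.0, 0.0, 0.012], "angular": [0.0, 0.0, 0.1]}, {"claw": 0, "dp": [0.0, 0.0, 0.013], "angular": [0.0, -0.1, 0.0]}, {"claw": 0, "dp": [0.0, 0.0, 0.012], "angular": [0.0, 0.0, 0.1]}, {"claw": 0, "dp": [0.0, 0.0, 0.013], "angular": [0.0, 0.0, 0.0]}]
end [ 0.5689 -0.2217  0.1316] [-177.4    0.   180. ]
```

View pics/s1.png

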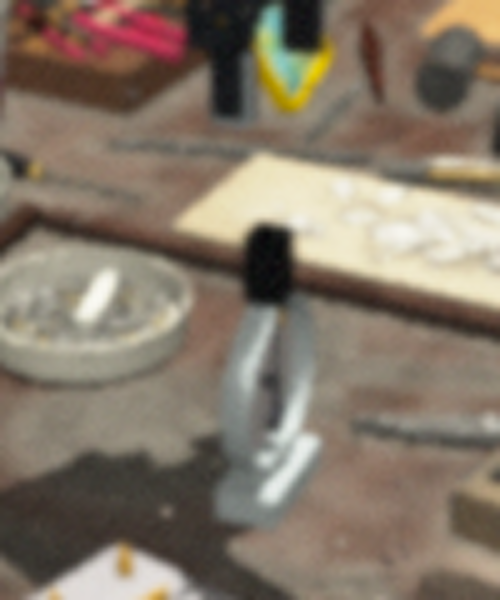

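The fingers straddle the grip from above (tips near crop (230,110) and (300,40), grip at (268,262)). I'll descend and close.

>>> play_rows(
  steps=[
    {"claw": 0,"dp": [0,0,0.012],"angular": [0,0,0]},
    {"claw": 0,"dp": [0,0,0.013],"angular": [0,0,0.1]},
    {"claw": 0,"dp": [0,0,0.012],"angular": [0,0,0]},
    {"claw": 0,"dp": [0,0,0.013],"angular": [0,0,0.1]},
    {"claw": 0,"dp": [0,0,0.012],"angular": [0,0,0]},
    {"claw": 0,"dp": [0,0,0.013],"angular": [0,0,0]},
    {"claw": 0,"dp": [0,0,0.012],"angular": [0,0,0]},
    {"claw": 0,"dp": [0,0,0.012],"angular": [0,0,0]},
  ],
)

```text
clock: 2.87
tcp_pos: [0.5678, -0.2232, 0.1323]
orientation: [-0.001, -0.019, 1.0, 0.0]
wrist_force: [-0.7, -0.3, -0.6]
finger_gap: 0.0852
```

>>> play_rows(
  steps=[
    {"claw": 255,"dp": [0,0,0],"angular": [0,0,0]},
    {"claw": 255,"dp": [0,0,0],"angular": [0,0,0]},
    {"claw": 255,"dp": [0,0,0],"angular": [0,0,0]},
    {"claw": 255,"dp": [0,0,0],"angular": [0,0,0]},
    {"claw": 255,"dp": [0,0,0],"angular": [0,0,0]},
    {"claw": 255,"dp": [0,0,0],"angular": [0,0,0]},
    {"claw": 255,"dp": [0,0,0],"angular": [0,0,0]},
    {"claw": 255,"dp": [0,0,0],"angular": [0,0,0]},
  ],
  force=80,
)

```text
clock: 3.53
tcp_pos: [0.5694, -0.2234, 0.1345]
orientation: [0.001, -0.02, 1.0, -0.001]
wrist_force: [0.0, -0.7, 5.3]
finger_gap: 0.0212
```

Run:
```python
from plan import *
s=env.get_state(); print(s['clock'],s['tcp_pos'],s['finger_gap'],s['wrist_force'],s['joint_pos'])
p,r=plan([([.5685,-.222,.20],down(np.pi+.045),3),([.5,-.03,.27],down(np.pi-1.0),13)],claw=255)
```

```text
3.5333 [ 0.56941883 -0.22341386  0.134463  ] 0.02116498257159683 [ 0.03301686 -0.72672975  5.30478593] [-5.04855623e-01  4.28966964e-01 -4.53266388e-02  1.09398199e+00
 -4.26386205e-04 -5.45267519e-01]
[{"claw": 255, "dp": [0.0, 0.0, -0.022], "angular": [0.0, 0.0, -0.1]}, {"claw": 255, "dp": [0.0, 0.001, -0.022], "angular": [-0.1, 0.1, -0.1]}, {"claw": 255, "dp": [0.001, 0.0, -0.022], "angular": [0.0, 0.0, -0.1]}, {"claw": 255, "dp": [0.005, 0.015, -0.005], "angular": [0.0, 0.0, 4.6]}, {"claw": 255, "dp": [0.005, 0.015, -0.006], "angular": [0.0, 0.0, 4.6]}, {"claw": 255, "dp": [0.007, 0.014, -0.005], "angular": [0.0, 0.0, 4.6]}, {"claw": 255, "dp": [0.008, 0.013, -0.005], "angular": [0.0, 0.0, 4.6]}, {"claw": 255, "dp": [0.009, 0.013, -0.006], "angular": [0.0, 0.0, 4.6]}]
[{"claw": 255, "dp": [0.01, 0.012, -0.005], "angular": [0.0, 0.0, 4.7]}, {"claw": 255, "dp": [0.011, 0.011, -0.005], "angular": [0.0, 0.0, 4.6]}, {"claw": 255, "dp": [0.012, 0.01, -0.006], "angular": [0.0, 0.0, 4.6]}, {"claw": 255, "dp": [0.013, 0.01, -0.005], "angular": [0.0, 0.0, 4.6]}, {"claw": 255, "dp": [0.013, 0.008, -0.005], "angular": [0.0, 0.0, 4.6]}, {"claw": 255, "dp": [0.014, 0.007, -0.006], "angular": [0.0, 0.0, 4.6]}, {"claw": 255, "dp": [0.015, 0.006, -0.005], "angular": [0.0, 0.0, 4.6]}, {"claw": 255, "dp": [0.015, 0.005, -0.006], "angular": [0.0, 0.0, 4.6]}]
end [ 0.5001 -0.0297  0.2705] [122.7   0.  180. ]
```

>>> play_rows(
  steps=[
    {"claw": 255,"dp": [0.0,0.0,-0.022],"angular": [0.0,0.0,-0.1]},
    {"claw": 255,"dp": [0.0,0.001,-0.022],"angular": [-0.1,0.1,-0.1]},
    {"claw": 255,"dp": [0.001,0.0,-0.022],"angular": [0.0,0.0,-0.1]},
    {"claw": 255,"dp": [0.005,0.015,-0.005],"angular": [0.0,0.0,4.6]},
    {"claw": 255,"dp": [0.005,0.015,-0.006],"angular": [0.0,0.0,4.6]},
    {"claw": 255,"dp": [0.007,0.014,-0.005],"angular": [0.0,0.0,4.6]},
    {"claw": 255,"dp": [0.008,0.013,-0.005],"angular": [0.0,0.0,4.6]},
    {"claw": 255,"dp": [0.009,0.013,-0.006],"angular": [0.0,0.0,4.6]},
  ],
)

```text
clock: 4.2
tcp_pos: [0.5406, -0.1469, 0.2254]
orientation: [-0.002, 0.179, 0.984, 0.001]
wrist_force: [-0.3, 0.1, -3.2]
finger_gap: 0.0212
```

>>> play_rows(
  steps=[
    {"claw": 255,"dp": [0.01,0.012,-0.005],"angular": [0.0,0.0,4.7]},
    {"claw": 255,"dp": [0.011,0.011,-0.005],"angular": [0.0,0.0,4.6]},
    {"claw": 255,"dp": [0.012,0.01,-0.006],"angular": [0.0,0.0,4.6]},
    {"claw": 255,"dp": [0.013,0.01,-0.005],"angular": [0.0,0.0,4.6]},
    {"claw": 255,"dp": [0.013,0.008,-0.005],"angular": [0.0,0.0,4.6]},
    {"claw": 255,"dp": [0.014,0.007,-0.006],"angular": [0.0,0.0,4.6]},
    {"claw": 255,"dp": [0.015,0.006,-0.005],"angular": [0.0,0.0,4.6]},
    {"claw": 255,"dp": [0.015,0.005,-0.006],"angular": [0.0,0.0,4.6]},
  ],
)

```text
clock: 4.87
tcp_pos: [0.4983, -0.0282, 0.2688]
orientation: [-0.003, 0.481, 0.877, 0.0]
wrist_force: [0.4, -0.2, -3.7]
finger_gap: 0.0209
```

Run:
```python
from plan import *
s=env.get_state(); print(s['clock'],s['tcp_pos'],s['finger_gap'],s['wrist_force'],s['joint_pos'])
c=s['tcp_pos']-[0,0,.06]; u,v=proj('scene',c)[0].astype(int); print(u,v)
snap('scene','s2',(u-50,v-45,u+50,v+45),6); print(u-50,v-45)
```

```text
4.8667 [ 0.49834598 -0.02820324  0.26880305] 0.020948303781381954 [ 0.44864114 -0.16811965 -3.72052173] [-0.21838578  0.16240756 -0.07770674  1.33575139  0.0014897   0.7850836 ]
285 180
235 135
```

View pics/s2.png

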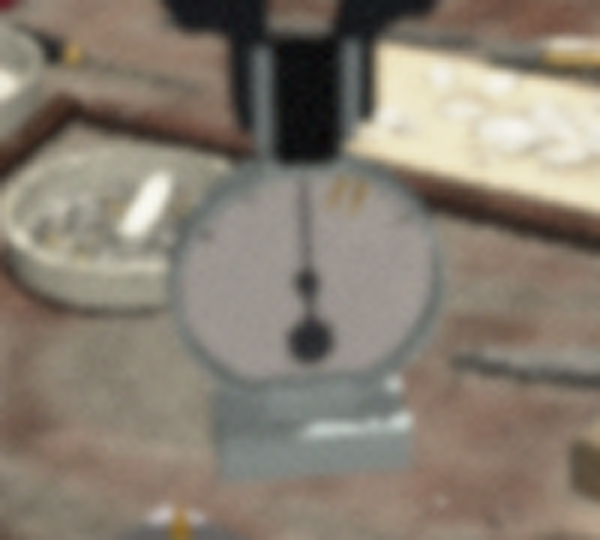

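Clear view: pivot (307,281), needle tip (303,180), prongs about (336,192) and (359,196), counterweight (311,341).

Run:
```python
from plan import *
s=env.get_state(); r=rot(s['orientation']).as_matrix(); gx,gy,gz=-r[:,0],r[:,1],-r[:,2]; print(gx.round(3),gz.round(3))
c,K,T=cam('scene'); o=T[:3,3]; p0=s['tcp_pos']-gz*.0615-gx*.008
def on(u,v):
    p=und('scene',235+u/6-.4,135+v/6-.4); d=T[:3,:3]@np.array([p[0],p[1],1]); q=o+d*(gx@(p0-o)/(gx@d)); return np.array([gy@(q-p0),gz@(q-p0)])
C=on(307,281); print('pivot',C)
for n,uv in dict(tip=(303,180),w=(311,341),p1=(336,192),p2=(359,196),p1a=(342,179),p1b=(331,206),p2a=(366,183),p2b=(354,212),baseL=(218,475),baseR=(411,464),gripTL=(274,38),gripTR=(338,40)).items():
    a=on(*uv)-C; print(n,a.round(4),'ang',np.arctan2(-a[0],a[1]).round(3),np.hypot(*a).round(4))
```

```text
[ 0.536 -0.844 -0.006] [ 0.004 -0.004  1.   ]
pivot [-0.00076616  0.00336397]
tip [0.0008 0.0388] ang -0.021 0.0388
w [-0.0011 -0.024 ] ang 3.097 0.024
p1 [-0.0102  0.0334] ang 0.297 0.0349
p2 [-0.018   0.0313] ang 0.521 0.0361
p1a [-0.0123  0.0381] ang 0.311 0.0401
p1b [-0.0085  0.0283] ang 0.292 0.0295
p2a [-0.0203  0.036 ] ang 0.514 0.0413
p2b [-0.0163  0.0253] ang 0.57 0.0301
baseL [ 0.0329 -0.0767] ang -2.736 0.0835
baseR [-0.0364 -0.0787] ang 2.708 0.0867
gripTL [0.0094 0.0909] ang -0.103 0.0914
gripTR [-0.0113  0.0887] ang 0.127 0.0894
```

```bash
cat >> plan.py <<'E'
def head(n,yaw):
    n=np.array(n,float)/np.linalg.norm(n); y=np.array([-np.sin(yaw),np.cos(yaw),0]); y-=n*(y@n); y/=np.linalg.norm(y)
    return np.c_[np.cross(y,n),y,n]
def tool(H): return R.from_matrix(np.c_[-H[:,0],H[:,1],-H[:,2]])
SEAT=np.array([.5545,-.001,.0835]); H0=head([.036,-.008,1],-.277); L=.1345
E
python3 - <<'E'
from plan import *
p,r=plan([(SEAT+H0[:,2]*(L+.045),tool(H0),8)],claw=255)
E
```

```text
[{"claw": 255, "dp": [-0.002, 0.008, 0.001], "angular": [0.1, 0.2, -5.2]}, {"claw": 255, "dp": [-0.002, 0.008, 0.001], "angular": [0.1, 0.2, -5.2]}, {"claw": 255, "dp": [-0.004, 0.008, 0.001], "angular": [0.2, 0.2, -5.2]}, {"claw": 255, "dp": [-0.004, 0.008, 0.0], "angular": [0.1, 0.2, -5.3]}, {"claw": 255, "dp": [-0.004, 0.007, 0.001], "angular": [0.1, 0.2, -5.2]}, {"claw": 255, "dp": [-0.005, 0.006, 0.001], "angular": [0.1, 0.2, -5.2]}, {"claw": 255, "dp": [-0.006, 0.006, 0.001], "angular": [0.1, 0.2, -5.2]}, {"claw": 255, "dp": [-0.007, 0.006, 0.0], "angular": [0.2, 0.2, -5.2]}]
end [ 0.5613 -0.0026  0.2633] [ 164.1   -2.1 -179.8]
```

>>> play_rows(
  steps=[
    {"claw": 255,"dp": [-0.002,0.008,0.001],"angular": [0.1,0.2,-5.2]},
    {"claw": 255,"dp": [-0.002,0.008,0.001],"angular": [0.1,0.2,-5.2]},
    {"claw": 255,"dp": [-0.004,0.008,0.001],"angular": [0.2,0.2,-5.2]},
    {"claw": 255,"dp": [-0.004,0.008,0.0],"angular": [0.1,0.2,-5.3]},
    {"claw": 255,"dp": [-0.004,0.007,0.001],"angular": [0.1,0.2,-5.2]},
    {"claw": 255,"dp": [-0.005,0.006,0.001],"angular": [0.1,0.2,-5.2]},
    {"claw": 255,"dp": [-0.006,0.006,0.001],"angular": [0.1,0.2,-5.2]},
    {"claw": 255,"dp": [-0.007,0.006,0.0],"angular": [0.2,0.2,-5.2]},
  ],
)

```text
clock: 5.58
tcp_pos: [0.5627, -0.0055, 0.2615]
orientation: [-0.018, 0.133, 0.991, -0.0]
wrist_force: [0.0, 0.5, -3.8]
finger_gap: 0.021
```

Run:
```python
from plan import *
s=env.get_state(); print(s['clock'],s['tcp_pos'],s['finger_gap'],s['wrist_force'])
snap('scene','s3',(220,150,320,260),5.4)
r=rot(s['orientation']).as_matrix(); G=np.c_[-r[:,0],r[:,1],-r[:,2]]; o=s['tcp_pos']-G[:,2]*L; print(G.round(3),o)
im=cv2.imread('pics/s3.png')
for nm,q in dict(FL=(-.017,.034,0),FR=(-.017,-.034,0),BL=(.017,.034,0),FLt=(-.017,.034,.018),FRt=(-.017,-.034,.018),gF=(-.011,.011,.159),gR=(-.011,-.011,.159),gB=(.011,.011,.159)).items():
    u=(proj('scene',o+G@np.array(q))[0]-[220,150]+.4)*5.4; print(nm,u.round(0)); cv2.circle(im,tuple(int(x) for x in u),3,(0,0,255),1)
cv2.imwrite('pics/s3m.png',im)
```

```text
5.5833 [ 0.56273487 -0.00546678  0.26152674] 0.020959593224216578 [ 0.0116894   0.45918236 -3.79749833]
[[ 0.964  0.264  0.037]
 [-0.264  0.965 -0.004]
 [-0.037 -0.005  0.999]] [ 0.55780428 -0.0048631   0.1271185 ]
FL [170. 389.]
FR [286. 314.]
BL [109. 360.]
FLt [166. 351.]
FRt [283. 277.]
gF [165.  -6.]
gR [206. -27.]
gB [122. -21.]
```

View pics/s3m.png

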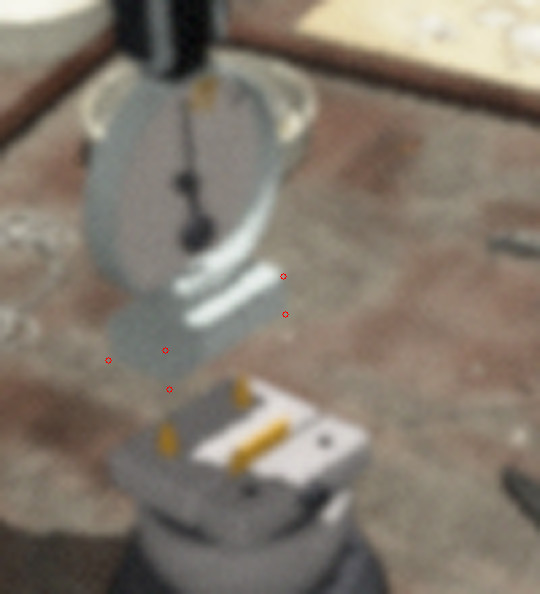

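Predicted corners sit about 12 crop px below the observed ones (front-left bottom seen near (182,378)). I'll quantify that in the scene camera with depth.

Run:
```python
from plan import *
s=env.get_state(); r=rot(s['orientation']).as_matrix(); G=np.c_[-r[:,0],r[:,1],-r[:,2]]; o=s['tcp_pos']-G[:,2]*L
P,C=cloud('scene','s3',(236,150,276,224)); Q=(P-o)@G
m=(abs(Q)<[.06,.07,.2]).all(1)&(Q[:,2]>-.02); Q=Q[m]
b=Q[(Q[:,2]<.03)]
f=b[(abs(b[:,1])<.03)&(b[:,2]>.003)&(b[:,2]<.014)]; print('front x',np.median(f[:,0]),len(f),'(-.017)')
sd=b[(abs(b[:,0])<.012)&(b[:,2]>.003)&(b[:,2]<.014)]; print('side y',np.median(sd[:,1]),len(sd),'(.034)')
print('base z range',np.percentile(b[:,2],[2,5,95]),'y',np.percentile(b[:,1],[2,98]))
d=Q[(Q[:,2]>.04)&(Q[:,2]<.1)&(Q[:,0]<0)&(abs(Q[:,1])<.03)]; print('dial face x',np.median(d[:,0]),len(d),'slope vs z,y',np.polyfit(d[:,2],d[:,0],1),np.polyfit(d[:,1],d[:,0],1))
u=cv2.resize(cv2.imread('pics/s3_full.png')[195:252,232:292],None,fx=10,fy=10,interpolation=cv2.INTER_CUBIC); cv2.imwrite('pics/s3z.png',u)
```

```text
front x -0.01821037823183593 88 (-.017)
side y 0.031468310191605765 27 (.034)
base z range [0.00166958 0.00247675 0.02805438] y [-0.03480458  0.03255521]
dial face x -0.006149485725409578 84 slope vs z,y [ 0.06695909 -0.00976349] [ 0.00666492 -0.00549809]
```

View pics/s3z.png

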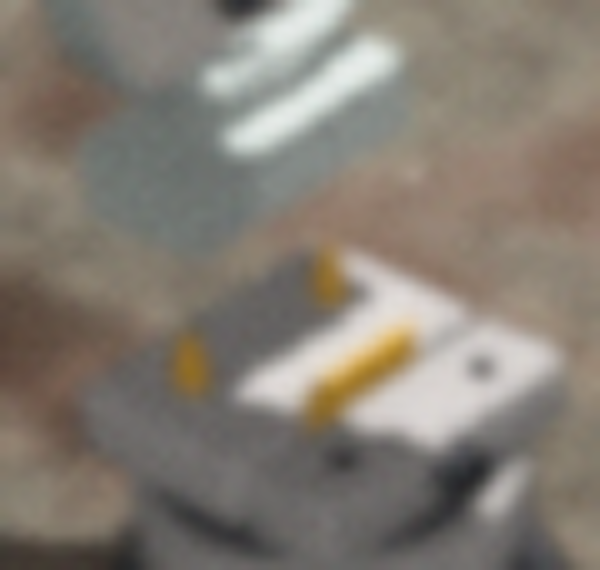

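```bash
sed -i 's/^SEAT=.*/SEAT=np.array([.555,-.0005,.0835]); H0=head([.036,-.008,1],-.277); L=.1345/' plan.py
python3 - <<'E'
from plan import *
p,r=plan([(SEAT+H0[:,2]*(L+.015),tool(H0),7),(SEAT+H0[:,2]*(L+.015),tool(H0),1)],claw=255)
E
```

```text
[{"claw": 255, "dp": [0.001, 0.0, 0.004], "angular": [0.0, 0.0, 0.1]}, {"claw": 255, "dp": [0.0, 0.001, 0.004], "angular": [0.0, 0.0, 0.1]}, {"claw": 255, "dp": [0.001, 0.0, 0.004], "angular": [-0.1, 0.0, 0.2]}, {"claw": 255, "dp": [0.0, 0.0, 0.004], "angular": [0.0, 0.0, 0.1]}, {"claw": 255, "dp": [0.001, 0.001, 0.004], "angular": [0.0, 0.1, 0.1]}, {"claw": 255, "dp": [0.0, 0.0, 0.004], "angular": [0.0, 0.0, 0.1]}, {"claw": 255, "dp": [0.001, 0.0, 0.004], "angular": [-0.1, 0.0, 0.1]}, {"claw": 255, "dp": [0.0, 0.0, 0.0], "angular": [0.0, 0.0, 0.0]}]
end [ 0.5601 -0.0018  0.2333] [ 164.2   -2.1 -179.9]
```

>>> play_rows(
  steps=[
    {"claw": 255,"dp": [0.001,0.0,0.004],"angular": [0.0,0.0,0.1]},
    {"claw": 255,"dp": [0.0,0.001,0.004],"angular": [0.0,0.0,0.1]},
    {"claw": 255,"dp": [0.001,0.0,0.004],"angular": [-0.1,0.0,0.2]},
    {"claw": 255,"dp": [0.0,0.0,0.004],"angular": [0.0,0.0,0.1]},
    {"claw": 255,"dp": [0.001,0.001,0.004],"angular": [0.0,0.1,0.1]},
    {"claw": 255,"dp": [0.0,0.0,0.004],"angular": [0.0,0.0,0.1]},
    {"claw": 255,"dp": [0.001,0.0,0.004],"angular": [-0.1,0.0,0.1]},
    {"claw": 255,"dp": [0.0,0.0,0.0],"angular": [0.0,0.0,0.0]},
  ],
)

```text
clock: 6.3
tcp_pos: [0.5582, -0.0025, 0.2341]
orientation: [-0.018, 0.143, 0.99, 0.001]
wrist_force: [-1.1, -0.7, -3.6]
finger_gap: 0.0209
```

```bash
cat > look.py <<'E'
import sys
from plan import *
s=env.get_state(); G=rot(s['orientation']).as_matrix(); G=np.c_[-G[:,0],G[:,1],-G[:,2]]; o=s['tcp_pos']-G[:,2]*L
d=H0.T@(o-SEAT); print(s['clock'],'tcp',s['tcp_pos'].round(4),'gap',s['finger_gap'].round(4),'F',s['wrist_force'].round(1),'M',s['ft_torque'].round(2))
print('origin vs seat in head axes mm',(d*1e3).round(1),'gz',G[:,2].round(4),'rel rot deg',np.degrees(R.from_matrix(H0.T@G).as_rotvec()).round(2))
E
python3 look.py; python3 -c "
from h import *
snap('scene','s4',(228,170,298,240),8)"
```

```text
Traceback (most recent call last):
  File "look.py", line 4, in <module>
    d=H0.T@(o-SEAT); print(s['clock'],'tcp',s['tcp_pos'].round(4),'gap',s['finger_gap'].round(4),'F',s['wrist_force'].round(1),'M',s['ft_torque'].round(2))
                                                                        ^^^^^^^^^^^^^^^^^^^^^
AttributeError: 'float' object has no attribute 'round'
```

View pics/s4.png

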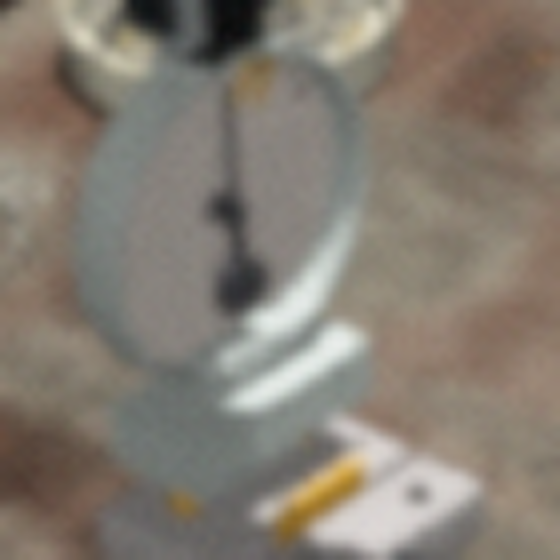

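Needle (225,100)–(240,290); base lower corner near (190,490), left pin tip showing at (182,502), blank (285,530)–(355,468). I'll compare those with an aligned prediction.

```bash
sed -i "s/s\['finger_gap'\].round(4)/round(s['finger_gap'],4)/" look.py; python3 look.py
python3 - <<'E'
from plan import *
s=env.get_state(); G=rot(s['orientation']).as_matrix(); G=np.c_[-G[:,0],G[:,1],-G[:,2]]; o=s['tcp_pos']-G[:,2]*L
px=lambda P:((proj('scene',P)-[228,170]+.4)*8).round(0).tolist()
print('base FL FR BL, FRt', [px(o+G@np.array(q))[0] for q in[(-.017,.034,0),(-.017,-.034,0),(.017,.034,0),(-.017,-.034,.018)]])
print('pins tip/base L,R',[px(SEAT+H0@np.array(q))[0] for q in[(0,.022,.013),(0,.022,0),(0,-.022,.013),(0,-.022,0)]])
print('blank front top ends',[px(SEAT+H0@np.array(q))[0] for q in[(-.0305,.017,.009),(-.0305,-.017,.009)]])
print('pins in s3z px',[((proj('scene',SEAT+H0@np.array(q))-[232,195]+.4)*10).round(0)[0].tolist() for q in[(0,.022,.013),(0,.022,0),(0,-.022,.013),(0,-.022,0),(-.0305,.017,.009),(-.0305,-.017,.009)]])
# head front dots / gradient
print('mm moves in px: +x,+y,+z head 5mm',[(np.array(px(SEAT+H0@np.array(q))[0])-px(SEAT)[0]).tolist() for q in[(.005,0,0),(0,.005,0),(0,0,.005)]])
E
```

```text
6.35 tcp [ 0.5585 -0.0025  0.2345] gap 0.0212 F [ 0.2  0.2 -3.3] M [ 0.03 -0.1  -0.  ]
origin vs seat in head axes mm [-1.6 -1.3 16.6] gz [ 0.0353 -0.0079  0.9993] rel rot deg [ 0.01 -0.04 -0.52]
base FL FR BL, FRt [[197.0, 509.0], [371.0, 397.0], [110.0, 463.0], [367.0, 343.0]]
pins tip/base L,R [[179.0, 477.0], [183.0, 515.0], [290.0, 405.0], [293.0, 443.0]]
blank front top ends [[273.0, 521.0], [359.0, 463.0]]
pins in s3z px [[184.0, 346.0], [189.0, 394.0], [323.0, 256.0], [327.0, 304.0], [302.0, 401.0], [409.0, 329.0]]
mm moves in px: +x,+y,+z head 5mm [[-13.0, -7.0], [-13.0, 8.0], [-1.0, -15.0]]
```

>>> play_rows(
  steps=[
    {"claw": 255,"dp": [0,0.0015,0],"angular": [0,0,-0.5]},
    {"claw": 255,"dp": [0,0,0.002],"angular": [0,0,0]},
    {"claw": 255,"dp": [0,0,0.002],"angular": [0,0,0]},
    {"claw": 255,"dp": [0,0,0.001],"angular": [0,0,0]},
    {"claw": 255,"dp": [0,0,0.001],"angular": [0,0,0]},
    {"claw": 255,"dp": [0,0,0.001],"angular": [0,0,0]},
    {"claw": 255,"dp": [0,0,0.001],"angular": [0,0,0]},
    {"claw": 255,"dp": [0,0,0],"angular": [0,0,0]},
  ],
)

```text
clock: 7.02
tcp_pos: [0.5591, -0.0011, 0.2268]
orientation: [-0.018, 0.138, 0.99, 0.001]
wrist_force: [0.2, 0.5, -3.1]
finger_gap: 0.0209
```

```bash
python3 look.py
```

```text
7.0167 tcp [ 0.5591 -0.0011  0.2268] gap 0.0209 F [ 0.2  0.5 -3.1] M [-0.05 -0.07 -0.03]
origin vs seat in head axes mm [-1.   0.3  8.8] gz [ 0.0346 -0.0078  0.9994] rel rot deg [ 0.01 -0.08 -0.  ]
```

>>> play_rows(
  steps=[
    {"claw": 255,"dp": [0,0,0.001],"angular": [0,0,0]},
    {"claw": 255,"dp": [0,0,0.001],"angular": [0,0,0]},
    {"claw": 255,"dp": [0,0,0.001],"angular": [0,0,0]},
    {"claw": 255,"dp": [0,0,0.001],"angular": [0,0,0]},
    {"claw": 255,"dp": [0,0,0.001],"angular": [0,0,0]},
    {"claw": 255,"dp": [0,0,0],"angular": [0,0,0]},
    {"claw": 255,"dp": [0,0,0],"angular": [0,0,0]},
    {"claw": 255,"dp": [0,0,0],"angular": [0,0,0]},
  ],
)

```text
clock: 7.68
tcp_pos: [0.5592, -0.0012, 0.222]
orientation: [-0.017, 0.138, 0.99, 0.001]
wrist_force: [1.0, -2.1, -3.0]
finger_gap: 0.0212
```

```bash
python3 look.py
```

```text
7.6833 tcp [ 0.5592 -0.0012  0.222 ] gap 0.0212 F [ 1.  -2.1 -3. ] M [-0.52 -0.46 -0.02]
origin vs seat in head axes mm [-0.6  0.1  4.1] gz [ 0.034  -0.0073  0.9994] rel rot deg [-0.01 -0.12 -0.01]
```

>>> play_rows(
  steps=[
    {"claw": 255,"dp": [-0.0005,-0.0005,0],"angular": [0,0,0]},
    {"claw": 255,"dp": [0,-0.0005,0.0005],"angular": [0,0,0]},
    {"claw": 255,"dp": [0,0,0.001],"angular": [0,0,0]},
    {"claw": 255,"dp": [0,0,0.001],"angular": [0,0,0]},
    {"claw": 255,"dp": [0,0,0.001],"angular": [0,0,0]},
    {"claw": 255,"dp": [0,0,0],"angular": [0,0,0]},
    {"claw": 255,"dp": [0,0,0],"angular": [0,0,0]},
    {"claw": 255,"dp": [0,0,0],"angular": [0,0,0]},
  ],
)

```text
clock: 8.35
tcp_pos: [0.5589, -0.002, 0.2183]
orientation: [-0.018, 0.138, 0.99, 0.001]
wrist_force: [1.7, -0.4, -3.0]
finger_gap: 0.0208
```

```bash
python3 look.py
```

```text
8.35 tcp [ 0.5589 -0.002   0.2183] gap 0.0208 F [ 1.7 -0.4 -3. ] M [-0.18 -0.27  0.02]
origin vs seat in head axes mm [-0.6 -0.7  0.4] gz [ 0.0348 -0.0079  0.9994] rel rot deg [ 0.01 -0.07  0.  ]
```

>>> play_rows(
  steps=[
    {"claw": 255,"dp": [-0.0005,0,0.001],"angular": [0,0,0]},
    {"claw": 255,"dp": [0,0,0.0005],"angular": [0,0,0]},
    {"claw": 255,"dp": [0,0,0.0005],"angular": [0,0,0]},
    {"claw": 255,"dp": [0,0,0.0005],"angular": [0,0,0]},
    {"claw": 255,"dp": [0,0,0],"angular": [0,0,0]},
    {"claw": 255,"dp": [0,0,0],"angular": [0,0,0]},
    {"claw": 255,"dp": [0,0,0],"angular": [0,0,0]},
    {"claw": 255,"dp": [0,0,0],"angular": [0,0,0]},
  ],
)

```text
clock: 9.02
tcp_pos: [0.5599, -0.0023, 0.2175]
orientation: [-0.016, 0.138, 0.99, 0.001]
wrist_force: [-0.6, -0.7, 5.5]
finger_gap: 0.0209
```

```bash
python3 look.py
```

```text
9.0167 tcp [ 0.5599 -0.0023  0.2175] gap 0.0209 F [-0.6 -0.7  5.5] M [-0.08  0.38  0.04]
origin vs seat in head axes mm [ 0.8 -0.6 -0.4] gz [ 0.0321 -0.0073  0.9995] rel rot deg [ 0.02 -0.23  0.  ]
```

>>> play_rows(
  steps=[
    {"claw": 255,"dp": [-0.0015,0,0.0002],"angular": [0,0.5,0]},
    {"claw": 255,"dp": [-0.0014,0,0.0001],"angular": [0,0.5,0]},
    {"claw": 255,"dp": [-0.0015,0,0.0002],"angular": [0,0.5,0]},
    {"claw": 255,"dp": [-0.0014,0,0.0001],"angular": [0,0.5,0]},
    {"claw": 255,"dp": [0,0,0],"angular": [0,0,0]},
    {"claw": 255,"dp": [0,0,0],"angular": [0,0,0]},
    {"claw": 255,"dp": [0,0,0],"angular": [0,0,0]},
    {"claw": 255,"dp": [0,0,0],"angular": [0,0,0]},
  ],
)

```text
clock: 9.68
tcp_pos: [0.5659, -0.004, 0.2165]
orientation: [-0.034, 0.138, 0.99, 0.004]
wrist_force: [-0.1, -0.2, 7.0]
finger_gap: 0.0208
```

```bash
python3 look.py
```

```text
9.6833 tcp [ 0.5659 -0.004   0.2165] gap 0.0208 F [-0.1 -0.2  7. ] M [-0.14  0.29 -0.01]
origin vs seat in head axes mm [ 2.4 -0.6 -1.1] gz [ 0.0653 -0.0168  0.9977] rel rot deg [ 0.03  1.76 -0.  ]
```

The head follows with CoP near the front edge and about 10 N pressing. Next I lean about the ball centre.

>>> play_rows(
  steps=[
    {"claw": 255,"dp": [0,0.0035,0],"angular": [1.2,0,0]},
    {"claw": 255,"dp": [0,0.0069,0.0001],"angular": [2.4,0,0]},
    {"claw": 255,"dp": [0,0.0069,0.0002],"angular": [2.4,0,0]},
    {"claw": 255,"dp": [0,0.0069,0.0001],"angular": [2.4,0,0]},
    {"claw": 255,"dp": [0,0.0069,0.0002],"angular": [2.4,0,0]},
    {"claw": 255,"dp": [0,0.0069,0.0001],"angular": [2.4,0,0]},
    {"claw": 255,"dp": [0,0.0034,0.0001],"angular": [1.2,0,0]},
    {"claw": 255,"dp": [0,0,0],"angular": [0,0,0]},
  ],
)

```text
clock: 10.35
tcp_pos: [0.5769, 0.0365, 0.2109]
orientation: [-0.051, 0.131, 0.983, -0.122]
wrist_force: [0.3, -0.7, 7.0]
finger_gap: 0.0206
```

```bash
cat >> look.py <<'E'
B=np.array([.555,-.0005,.0835])-H0@np.array([.018,0,.03])
print('reading',np.arctan2(-G[2,1],G[2,2]).round(4),'origin in gauge axes from ball mm',((o-B)@G*1e3).round(1),'F in gauge axes',(s['wrist_force']@G).round(1),'q',s['joint_pos'].round(2))
E
python3 look.py
```

```text
10.35 tcp [0.5769 0.0365 0.2109] gap 0.0206 F [ 0.3 -0.7  7. ] M [-0.77  0.33  0.11]
origin vs seat in head axes mm [ 2.3  7.5 -2.4] gz [0.1317 0.2257 0.9652] rel rot deg [-14.54   1.75   0.37]
reading 0.2558 origin in gauge axes from ball mm [19.4  0.1 29.2] F in gauge axes [-0.  -2.4  6.6] q [ 0.04  0.46  0.17  1.42 -0.22  0.32]
```

>>> play_rows(
  steps=[
    {"claw": 255,"dp": [0,0.0035,0],"angular": [1.2,0,0]},
    {"claw": 255,"dp": [0,0.0069,0.0001],"angular": [2.4,0,0]},
    {"claw": 255,"dp": [0,0.0069,0.0002],"angular": [2.4,0,0]},
    {"claw": 255,"dp": [0,0.0046,0.0001],"angular": [1.6,0,0]},
    {"claw": 255,"dp": [0,0.0034,0.0001],"angular": [1.2,0,0]},
    {"claw": 255,"dp": [0,0,0],"angular": [0,0,0]},
    {"claw": 255,"dp": [0,0,0],"angular": [0,0,0]},
    {"claw": 255,"dp": [0,0,0],"angular": [0,0,0]},
  ],
)

```text
clock: 11.02
tcp_pos: [0.5829, 0.0592, 0.2025]
orientation: [-0.061, 0.128, 0.97, -0.196]
wrist_force: [2.2, 1.2, 6.0]
finger_gap: 0.0207
```

>>> play_rows(
  steps=[
    {"claw": 255,"dp": [0,0,0],"angular": [0,0,0]},
    {"claw": 255,"dp": [0,0,0],"angular": [0,0,0]},
    {"claw": 255,"dp": [0,0,0],"angular": [0,0,0]},
    {"claw": 255,"dp": [0,0,0],"angular": [0,0,0]},
    {"claw": 255,"dp": [0,0,0],"angular": [0,0,0]},
    {"claw": 255,"dp": [0,0,0],"angular": [0,0,0]},
    {"claw": 255,"dp": [0,0,0],"angular": [0,0,0]},
    {"claw": 255,"dp": [0,0,0],"angular": [0,0,0]},
  ],
)

```text
clock: 11.68
tcp_pos: [0.5828, 0.059, 0.2026]
orientation: [-0.061, 0.128, 0.97, -0.196]
wrist_force: [2.5, 1.2, 5.8]
finger_gap: 0.0209
```

>>> play_rows(
  steps=[
    {"claw": 255,"dp": [0,0,0],"angular": [0,0,0]},
    {"claw": 255,"dp": [0,0,0],"angular": [0,0,0]},
    {"claw": 255,"dp": [0,0,0],"angular": [0,0,0]},
    {"claw": 255,"dp": [0,0,0],"angular": [0,0,0]},
    {"claw": 255,"dp": [0,0,0],"angular": [0,0,0]},
    {"claw": 255,"dp": [0,0,0],"angular": [0,0,0]},
    {"claw": 255,"dp": [0,0,0],"angular": [0,0,0]},
    {"claw": 255,"dp": [0,0,0],"angular": [0,0,0]},
  ],
)

```text
clock: 12.35
tcp_pos: [0.5829, 0.059, 0.2026]
orientation: [-0.06, 0.128, 0.97, -0.195]
wrist_force: [1.7, 1.4, 5.8]
finger_gap: 0.0207
```

```bash
python3 look.py;  python3 - <<'E'
from h import *
ims=[snap('scene','s5_%d'%i)[0].astype(float) for i in range(8)]
a=np.mean(ims,0)[:,:,::-1].astype(np.uint8)
cv2.imwrite('pics/s5.png',cv2.resize(a[160:245,215:300],None,fx=7,fy=7,interpolation=cv2.INTER_CUBIC))
print(np.std(ims,0).mean(2)[160:220,215:300].max())
E
```

```text
12.35 tcp [0.5829 0.059  0.2026] gap 0.0207 F [1.7 1.4 5.8] M [-0.21 -0.14  0.13]
origin vs seat in head axes mm [ 2.4 11.6 -4. ] gz [0.1675 0.3639 0.9162] rel rot deg [-23.19   1.72   0.39]
reading 0.407 origin in gauge axes from ball mm [19.6  0.2 29. ] F in gauge axes [ 0.9 -0.6  6.1] q [ 0.13  0.55  0.25  1.5  -0.35  0.44]
4.107233061516893
```

View pics/s5.png

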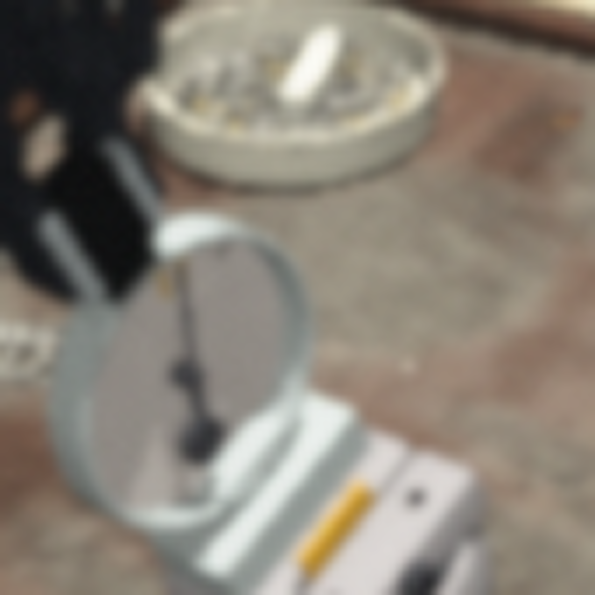

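The gauge sits on the jaw; pivot (186,374), needle tip (178,265), one prong at about (166,282), the other apparently close by the needle. I'll overlay the prediction in an enlarged crop.

Run:
```python
from plan import *
s=env.get_state(); G=rot(s['orientation']).as_matrix(); G=np.c_[-G[:,0],G[:,1],-G[:,2]]; o=s['tcp_pos']-G[:,2]*L
a=np.mean([cv2.imread('pics/s5_%d_full.png'%i).astype(float) for i in range(8)],0)
k=20;u0,v0=232,192
c=a[v0:v0+28,u0:u0+24]; c=np.clip((c-40)*1.6,0,255).astype(np.uint8)
im=cv2.resize(c,None,fx=k,fy=k,interpolation=cv2.INTER_CUBIC); clean=im.copy()
def px(r,ang,x=-.006):
    P=o+G@np.array([x,-r*np.sin(ang),.07+r*np.cos(ang)]); return proj('scene',P)[0]
rd=np.arctan2(-G[2,1],G[2,2]); off=None
pv=px(0,0); print('pivot pred',pv,'in s5',(pv-[215,160]+.5)*7, 'tip',(px(.039,rd)-[215,160]+.5)*7)
ob=np.array([186,374])/7+[215,160]-.5; sh=ob-pv; print('shift',sh)
def P(r,a): return tuple(int(x) for x in (px(r,a)+sh-[u0,v0]+.5)*k)
for f,col in((.41,(0,0,255)),):
    for d in(-.111,.111): cv2.line(im,P(.030,f+d),P(.041,f+d),col,1)
cv2.line(im,P(.0,rd),P(.039,rd),(255,0,0),1)
cv2.imwrite('pics/s5o.png',np.hstack([clean,im])[:600,:])
print(im.shape)
```

```text
pivot pred [242.81996818 214.71752376] in s5 [198.23977727 386.52266631] tip [183.23133746 274.06649644]
shift [-1.74853961 -1.78895233]
(560, 480, 3)
```

View pics/s5o.png

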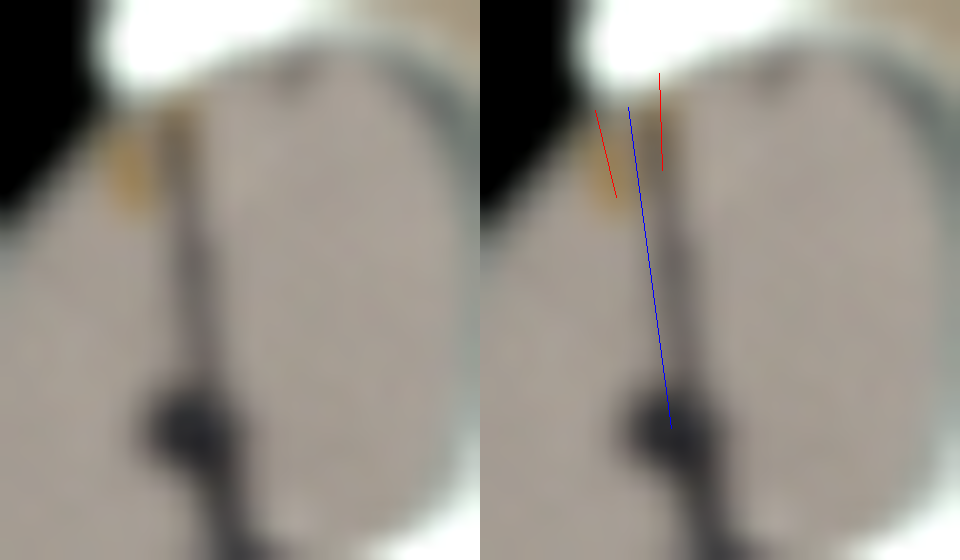

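Pivot hub (185,435), needle running (222,435)→(178,120), left prong (128,170), right prong around (188,125). The hub sits off the needle line, so depth parallax matters here; I'll fit it.

Run:
```python
from plan import *
from scipy.optimize import least_squares
s=env.get_state(); G5=rot(s['orientation']).as_matrix(); G5=np.c_[-G5[:,0],G5[:,1],-G5[:,2]]; o5=s['tcp_pos']-G5[:,2]*L
# s2 pose
r2=rot(np.array([-.003,.481,.877,0])/np.linalg.norm([.003,.481,.877])).as_matrix(); G2=np.c_[-r2[:,0],r2[:,1],-r2[:,2]]; o2=np.array([.49835,-.0282,.2688])-G2[:,2]*L
def px(G,o,x,r,a): return proj('scene',o+G@np.array([x,-r*np.sin(a),.07+r*np.cos(a)]))[0]
b=px(G5,o5,-.008,0,0); print('px(k=20) per mm: x',(px(G5,o5,-.009,0,0)-b)*20,'lateral -y',(px(G5,o5,-.008,.001,np.pi/2)-b)*20)
c2=lambda u,v:np.array([u/6+235-.5,v/6+135-.5]); c5=lambda u,v:np.array([u/20+232-.5,v/20+192-.5])
w5=np.arctan2(-G5[2,1],G5[2,2])
def res(q):
    xh,xn,xp,f,n2,n5,sx,sy,tx,ty=q; S2=np.array([sx,sy]);S5=np.array([tx,ty])
    out=[]
    def perp(G,o,S,x,a,r,obs,full): # full: match point, else only lateral
        p=px(G,o,x,r,a)+S; d=obs-p
        if full: return d
        t=px(G,o,x,r+.003,a)+S-p; t/=np.hypot(*t); return [d[0]*t[1]-d[1]*t[0]]
    out+=[*perp(G2,o2,S2,xh,0,0,c2(307,281),1),*perp(G2,o2,S2,xn,n2,.036,c2(303.5,190),0),*perp(G2,o2,S2,xn,n2,-.024,c2(310.5,341),1),
      *perp(G2,o2,S2,xp,f-.111,.0355,c2(336.5,192),1),*perp(G2,o2,S2,xp,f+.111,.0355,c2(360,196),1)]
    out+=[*perp(G5,o5,S5,xh,0,0,c5(187,432),1),*perp(G5,o5,S5,xn,n5,.034,c5(180,140),0),*perp(G5,o5,S5,xn,n5,.012,c5(205,330),0),*perp(G5,o5,S5,xn,n5,.024,c5(186,230),0),
      *perp(G5,o5,S5,xp,f-.111,.0355,c5(128,172),1)]
    out+=[(xh+.009)*300,(xn+.008)*300,(xp+.008)*300]
    return np.array(out)
for pin in(None,):
    r=least_squares(res,[-.01,-.008,-.008,.4,0,w5,0,0,-1.7,-1.8]); print(dict(zip('xh xn xp fork n2 n5 sx sy tx ty'.split(),r.x.round(4))),'cost',r.cost,'pose reading',w5)
    J=np.linalg.inv(r.jac.T@r.jac); print('sd @0.3px',(.3*np.sqrt(np.diag(J)))[[3,4,5]].round(3),'res',r.fun.round(2))
    xh,xn,xp,f,n2,n5,sx,sy,tx,ty=r.x
    for a in(f-.111,f+.111): print('prong s5o px',((px(G5,o5,xp,.0355,a)+[tx,ty]-[232,192]+.5)*20).round(0))
    print('needle r=.034',((px(G5,o5,xn,.034,n5)+[tx,ty]-[232,192]+.5)*20).round(0))
```

```text
px(k=20) per mm: x [6.61524368 2.98066406] lateral -y [ 5.86747671 -7.00774345]
{'xh': np.float64(-0.0078), 'xn': np.float64(-0.009), 'xp': np.float64(-0.0083), 'fork': np.float64(0.4036), 'n2': np.float64(-0.0257), 'n5': np.float64(0.4904), 'sx': np.float64(0.1413), 'sy': np.float64(-2.9099), 'tx': np.float64(-2.2799), 'ty': np.float64(-1.5827)} cost 0.5483118700202322 pose reading 0.4069255658347432
sd @0.3px [0.016 0.014 0.035] res [-0.14  0.15  0.06 -0.1  -0.03 -0.02  0.14  0.33 -0.27 -0.28 -0.3   0.14
 -0.56  0.1  -0.04  0.32  0.36 -0.29 -0.08]
prong s5o px [129. 166.]
prong s5o px [184. 134.]
needle r=.034 [183. 151.]
```

```bash
python3 - <<'E'
from plan import *
s=env.get_state(); G=rot(s['orientation']).as_matrix(); G=np.c_[-G[:,0],G[:,1],-G[:,2]]; o=s['tcp_pos']-G[:,2]*L
np.save('pics/m.npy',np.mean([np.load('pics/s5_%d.npy'%i) for i in range(8)],0)); cv2.imwrite('pics/m_full.png',cv2.imread('pics/s5_7_full.png'))
P,C=cloud('scene','m',(254,218,290,262)); Q=(P-o)@G
# jaw tops expected z=0 in gauge frame, x from -.057 to -.018
m=(abs(Q[:,2])<.007)&(Q[:,0]>-.056)&(Q[:,0]<-.020)&(abs(Q[:,1])<.036); q=Q[m]
for t in(.004,.0025,.002):
    A=np.c_[q[:,:2],np.ones(len(q))]; k=np.linalg.lstsq(A,q[:,2],rcond=None)[0]; e=q[:,2]-A@k; q=q[abs(e)<t]
print(len(q),'jaw slope in gauge x,y (deg)',np.degrees(k[:2]).round(2),'z at x=-.02',(k[2]-.02*k[0]).round(4),'rms',e.std().round(4))
# base front face: bottom z
P,C=cloud('scene','m',(236,225,275,250)); Q=(P-o)@G; b=Q[(Q[:,2]>-.01)&(Q[:,2]<.025)&(abs(Q[:,1])<.03)&(Q[:,0]>-.03)]
t=b[(b[:,2]>.012)]; print('base top z (18 nominal)',np.median(t[(t[:,0]>-.016)][:,2]), 'front x',np.median(b[(b[:,2]<.014)&(b[:,2]>.004)][:,0]))
E
python3 look.py
```

```text
338 jaw slope in gauge x,y (deg) [-2.22 -0.3 ] z at x=-.02 0.0004 rms 0.0008
base top z (18 nominal) 0.017993381676447193 front x -0.01662688938068459
12.75 tcp [0.5829 0.059  0.2026] gap 0.0208 F [0.8 1.8 6.7] M [-0.23 -0.19  0.21]
origin vs seat in head axes mm [ 2.4 11.6 -4. ] gz [0.1675 0.3639 0.9163] rel rot deg [-23.19   1.72   0.38]
reading 0.4069 origin in gauge axes from ball mm [19.6  0.2 29. ] F in gauge axes [-0.2 -0.8  6.9] q [ 0.13  0.55  0.25  1.5  -0.35  0.44]
```

```bash
cat > gap.py <<'E'
from plan import *
import sys
f=sys.argv[1]
s=env.get_state(); G=rot(s['orientation']).as_matrix(); G=np.c_[-G[:,0],G[:,1],-G[:,2]]; o=s['tcp_pos']-G[:,2]*L
P,C=cloud('scene',f,(222,185,300,262)); Q=(P-o)@G
def fit(q,i,j,k,name):
    for t in(.005,.003,.002):
        A=np.c_[q[:,[i,j]],np.ones(len(q))]; c=np.linalg.lstsq(A,q[:,k],rcond=None)[0]; e=q[:,k]-A@c; q=q[abs(e)<t]
    print(name,len(q),'slopes deg',np.degrees(c[:2]).round(2),'const mm',(c[2]*1e3).round(1),'rms',e.std().round(4),'mean',(q.mean(0)*1e3).round(0))
x,y,z=Q.T
fit(Q[(abs(z)<.007)&(x>-.056)&(x<-.02)&(abs(y)<.036)],0,1,2,'jaw z(x,y)')
d=Q[(np.hypot(y,z-.07)<.034)&(x<.003)&(x>-.015)]; fit(d,1,2,0,'dial x(y,z)')
rim=Q[(np.hypot(y,z-.07)>.041)&(np.hypot(y,z-.07)<.047)&(x<-.003)&(x>-.014)]; fit(rim,1,2,0,'rim x(y,z)')
b=Q[(abs(y)<.032)&(z>.003)&(z<.014)&(x<-.01)&(x>-.024)]; fit(b,1,2,0,'base front x(y,z)')
bt=Q[(abs(y)<.032)&(z>.013)&(z<.023)&(x>-.0155)&(x<-.009)]; fit(bt,0,1,2,'base top z(x,y)')
E
python3 gap.py m
```

```text
jaw z(x,y) 350 slopes deg [-2.19 -0.53] const mm -0.5 rms 0.001 mean [-41.   1.   1.]
dial x(y,z) 67 slopes deg [3.73 5.03] const mm -10.4 rms 0.0009 mean [-5.  3. 62.]
rim x(y,z) 143 slopes deg [-0.58 -0.19] const mm -6.1 rms 0.0013 mean [-7.  8. 62.]
base front x(y,z) 92 slopes deg [0.07 0.81] const mm -16.7 rms 0.0004 mean [-17.   1.   9.]
base top z(x,y) 60 slopes deg [-1.01 -0.42] const mm 17.8 rms 0.0004 mean [-12.  -1.  18.]
```

>>> play_rows(
  steps=[
    {"claw": 255,"dp": [-0.0014,0,0.0002],"angular": [0,0.5,0]},
    {"claw": 255,"dp": [-0.0014,0,0.0002],"angular": [0,0.5,0]},
    {"claw": 255,"dp": [-0.0014,0,0.0002],"angular": [0,0.5,0]},
    {"claw": 255,"dp": [0,0,0],"angular": [0,0,0]},
    {"claw": 255,"dp": [0,0,0],"angular": [0,0,0]},
    {"claw": 255,"dp": [0,0,0],"angular": [0,0,0]},
    {"claw": 255,"dp": [0,0,0],"angular": [0,0,0]},
    {"claw": 255,"dp": [0,0,0],"angular": [0,0,0]},
  ],
)

```text
clock: 13.42
tcp_pos: [0.5865, 0.0578, 0.2018]
orientation: [-0.074, 0.131, 0.97, -0.194]
wrist_force: [1.1, 1.6, 8.4]
finger_gap: 0.0208
```

```bash
python3 look.py
python3 - <<'E'
from h import *
d=[snap('scene','s6')[1] for i in range(8)]; np.save('pics/s6.npy',np.mean(d,0))
E
python3 gap.py s6
```

```text
13.4167 tcp [0.5865 0.0578 0.2018] gap 0.0208 F [1.1 1.6 8.4] M [-0.1   0.11  0.02]
origin vs seat in head axes mm [ 2.6 11.5 -4.5] gz [0.1933 0.356  0.9143] rel rot deg [-23.17   3.25   0.08]
reading 0.4073 origin in gauge axes from ball mm [19.1  0.3 29. ] F in gauge axes [-0.2 -1.6  8.5] q [ 0.13  0.58  0.3   1.54 -0.34  0.44]
jaw z(x,y) 337 slopes deg [-0.98 -0.66] const mm -0.1 rms 0.0009 mean [-41.   1.   1.]
dial x(y,z) 70 slopes deg [10.62  8.57] const mm -14.8 rms 0.0012 mean [-5.  4. 63.]
rim x(y,z) 146 slopes deg [-0.57  0.05] const mm -6.4 rms 0.0013 mean [-7.  8. 60.]
base front x(y,z) 96 slopes deg [-0.15  1.04] const mm -17.0 rms 0.0004 mean [-17.   1.   9.]
base top z(x,y) 61 slopes deg [-2.2  -0.53] const mm 17.5 rms 0.0004 mean [-12.   1.  18.]
```

>>> play_rows(
  steps=[
    {"claw": 255,"dp": [-0.0014,0,0.0002],"angular": [0,0.5,0]},
    {"claw": 255,"dp": [-0.0014,0,0.0002],"angular": [0,0.5,0]},
    {"claw": 255,"dp": [0,0,0],"angular": [0,0,0]},
    {"claw": 255,"dp": [0,0,0],"angular": [0,0,0]},
    {"claw": 255,"dp": [0,0,0],"angular": [0,0,0]},
    {"claw": 255,"dp": [0,0,0],"angular": [0,0,0]},
    {"claw": 255,"dp": [0,0,0],"angular": [0,0,0]},
    {"claw": 255,"dp": [0,0,0],"angular": [0,0,0]},
  ],
)

```text
clock: 14.48
tcp_pos: [0.5891, 0.0569, 0.2013]
orientation: [-0.082, 0.132, 0.969, -0.192]
wrist_force: [0.9, 2.6, 8.4]
finger_gap: 0.0212
```

>>> play_rows(
  steps=[
    {"claw": 255,"dp": [0,0,0],"angular": [0,0,0]},
    {"claw": 255,"dp": [0,0,0],"angular": [0,0,0]},
    {"claw": 255,"dp": [0,0,0],"angular": [0,0,0]},
    {"claw": 255,"dp": [0,0,0],"angular": [0,0,0]},
    {"claw": 255,"dp": [0,0,0],"angular": [0,0,0]},
    {"claw": 255,"dp": [0,0,0],"angular": [0,0,0]},
    {"claw": 255,"dp": [0,0,0],"angular": [0,0,0]},
    {"claw": 255,"dp": [0,0,0],"angular": [0,0,0]},
  ],
)

```text
clock: 15.15
tcp_pos: [0.5891, 0.0569, 0.2013]
orientation: [-0.082, 0.132, 0.969, -0.192]
wrist_force: [0.8, 2.3, 8.8]
finger_gap: 0.0209
```

>>> play_rows(
  steps=[
    {"claw": 255,"dp": [0,0,0],"angular": [0,0,0]},
    {"claw": 255,"dp": [0,0,0],"angular": [0,0,0]},
    {"claw": 255,"dp": [0,0,0],"angular": [0,0,0]},
    {"claw": 255,"dp": [0,0,0],"angular": [0,0,0]},
    {"claw": 255,"dp": [0,0,0],"angular": [0,0,0]},
    {"claw": 255,"dp": [0,0,0],"angular": [0,0,0]},
    {"claw": 255,"dp": [0,0,0],"angular": [0,0,0]},
    {"claw": 255,"dp": [0,0,0],"angular": [0,0,0]},
  ],
)

```text
clock: 15.82
tcp_pos: [0.5891, 0.0569, 0.2013]
orientation: [-0.082, 0.132, 0.969, -0.192]
wrist_force: [1.6, 3.1, 8.8]
finger_gap: 0.0211
```

```bash
python3 look.py
python3 - <<'E'
from h import *
r=[snap('scene','s7') for i in range(8)]; np.save('pics/s7.npy',np.mean([a[1] for a in r],0))
a=np.mean([a[0].astype(float) for a in r],0)[:,:,::-1].astype(np.uint8)
cv2.imwrite('pics/s7.png',cv2.resize(a[180:250,220:290],None,fx=8,fy=8,interpolation=cv2.INTER_CUBIC))
E
python3 gap.py s7
```

```text
15.8167 tcp [0.5891 0.0569 0.2013] gap 0.0211 F [1.6 3.1 8.8] M [-0.01  0.17  0.04]
origin vs seat in head axes mm [ 3.1 11.5 -4.8] gz [0.2097 0.3509 0.9126] rel rot deg [-23.16   4.23  -0.12]
reading 0.4078 origin in gauge axes from ball mm [19.   0.4 29.1] F in gauge axes [-0.3 -0.4  9.4] q [ 0.12  0.6   0.33  1.56 -0.33  0.44]
jaw z(x,y) 330 slopes deg [-0.75 -0.6 ] const mm -0.2 rms 0.0009 mean [-41.   2.   0.]
dial x(y,z) 66 slopes deg [4.35 7.21] const mm -13.0 rms 0.001 mean [-5.  4. 61.]
rim x(y,z) 163 slopes deg [-0.45  0.02] const mm -6.6 rms 0.0012 mean [-7.  6. 60.]
base front x(y,z) 93 slopes deg [ 0.01 -0.5 ] const mm -16.8 rms 0.0004 mean [-17.   1.   9.]
base top z(x,y) 60 slopes deg [-0.74 -0.01] const mm 17.9 rms 0.0003 mean [-12.   0.  18.]
```

View pics/s7.png

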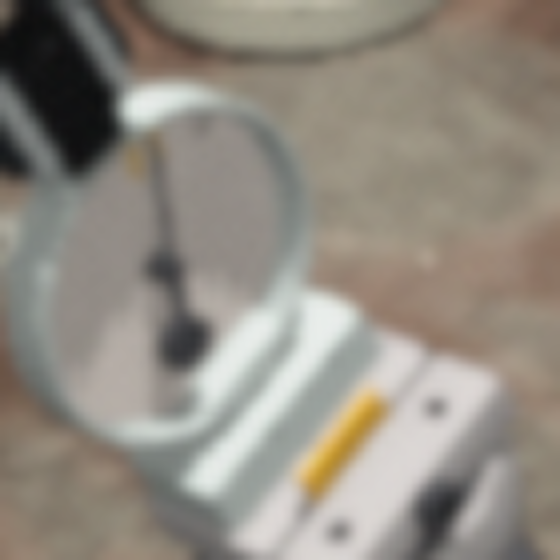

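The jaw slope relative to the gauge has levelled off (the head follows, so the base is flat), and the push is steady at about 9 N. The s4 needle-to-fork offset also agrees with fork ≈ 0.41 once the needle is taken as about 4 mm in front of the prongs. Handing in.

```bash
python3 -c "
from h import *
print(env.hand_in()); print(env.get_state()['clock'])"
```

```text
the job is handed in; nothing more can be done
None
the job is handed in; nothing more can be done
```

I gripped the gauge by its black grip and stood it on the two vise pins. I then rocked the head about the ball centre to a lean of 0.408 rad and handed in at about 16 s, still holding the gauge. No verdict was reported.

**Last checks**
- **Pressing:** the wrist force was steady, pressing the gauge onto the jaw with about 9 N. My measured seating point stayed within about 1 mm of nominal.
- **Flatness:** the jaw sloped about 0.75° relative to the gripper, and the base top sloped the same 0.75°, so the base looks flat on the jaw. Before I pitched the gauge back, the mismatch suggested a gap of up to about 1.2° at the rear, and that closed.
- **Pointer:** the needle looked at rest. Its direction in the picture matched the 0.407 rad the arm pose gave at that time.
- **Fork:** I read the fork at 0.40–0.41 rad in a near head-on view. The needle has about ±0.055 rad of room in the gap.

**Disagreements**
- In the final oblique view the needle covers the right prong, and a plain fit of that view put the needle at 0.49 rad. I take that as parallax, because the needle appears to stand about 4 mm in front of the prongs; an earlier view at zero lean supports this. So I did not see the needle cleanly between both prongs at the end.
- The two cameras differed by about 3–4 mm on where the vise was, and I settled that by feel while lowering the gauge.

I never moved the arm near the tins or the pliers, but I did not check them specifically in a picture afterwards.

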